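Park the pantry stock trolley at the shelf clip

TASK

Roll the loaded stock trolley along its runner to the steel shelf clip and brake it so that it comes to rest with its pointer blade right in line with the clip (within about a centimetre), then take the hand away and leave it standing there. Push and brake it only on its two sprung grey end bumpers, never on the crate, its stock, the chassis or the pointer; keep it to a slow roll (under 0.3 m/s), never let it run into the stops at the ends of the runner, and leave the bottle, tin and jar beside it alone.

Things in the scene. Friction and masses are not known exactly. Their poses are not given: they have to be found in the camera images.
- runner: Fixed wooden bed 150 x 660 mm with two rails. Origin on the worktop, midway between the rails, below the trolley's middle at joint value 0. Its y axis is the travel direction, to the robot's left; x points across, away from the robot. Stop blocks across both ends, top 36 mm above the worktop, inner faces at y = -350 and +270 mm, stop the chassis; the bumpers pass above them.
- trolley (a joint): Position of the trolley's middle along the runner's y axis, m; limits -0.26 and +0.18 (chassis against a stop block). Starts at rest at a negative value; the clip is on the positive side. Ball-bearing wheels: nominally 3.0 kg moving in all (up to 30 % more or less), viscous drag about 0.12 N per m/s, rolling friction about 0.008 N: it coasts for many seconds.
- crate: Wooden crate with two tins and two jars fixed on the trolley, 130 mm across (x) by 180 mm along travel (y), walls from 32 to 87 mm and stock up to 138 mm above the worktop. Origin: centre of its underside, in the trolley's middle, 32 mm above the worktop. With it counts the steel chassis plate under it (from 20 mm up) and the pointer blade. Not to be touched.
- bumper_rear: Grey ribbed block at the trolley's -y end, 100 mm wide (x), 40 to 95 mm above the worktop, face upright, slippery (no rubbing friction). Origin: centre of its outer face, at rest 170 mm from the trolley's middle, 80 mm out from the crate. Telescopes into the crate on a spring, 35 N/m, stroke 50 mm, little damping (0.8 N s/m): the trolley bounces off a hand held still.
- bumper_front: The same bumper at the trolley's +y end; origin: centre of its outer face, 170 mm from the trolley's middle at rest.
- pointer (a point): Tip of the flat aluminium pointer blade (6 mm thick) that sticks out of the middle of the trolley's chassis on the side away from the robot, 98 mm across from the centre line, 28 mm above the worktop. Same y on the runner as the trolley's middle.
- mark (a point): Mark to stop at: the middle of the steel shelf clip, an upright tab (stem 12 mm wide, head 50 mm wide, 90 mm high) on the worktop beside the runner's far edge, on the clip's vertical middle plane, 28 mm up. Axes parallel to the runner's. Parked means pointer and mark have the same y along the runner.
- tall_bottle: Bystander: amber bottle, 70 mm diameter, 210 mm high, standing beyond the runner; origin at the centre of its underside.
- tin: Bystander: food tin, 74 mm diameter, 110 mm high, beyond the runner; origin at the centre of its underside.
- jar: Bystander: jar with a red lid, 84 mm diameter, 110 mm high, beyond the runner; origin at the centre of its underside.

How it is judged:
By the outcome, as a careful person would: the job done as asked, in the order asked, and still so for the second after the job is handed in, with the robot touching nothing.
It also fails if it takes over 35 s, if anything falls off the work surface, if the arm or the gripper's body presses on something with over 40 N, if the wrist force passes 120 N, or if a joint passes its speed limit or range.

ROBOT

A 6-joint arm with a two-finger parallel gripper is mounted at the origin on the work surface. World frame = base frame: x ahead of the robot, y to its left, z up, the work surface at z = 0. Lengths are in m, angles in degrees, forces in N, time in s.
With the tool pointing down it reaches from about 0.375 to 0.9 m from the base axis. Payload 3.1 kg.
Tool frame: the origin (TCP) lies at the very end of the fingers, on their centre line; the grasp point (between the pads) lies 19 mm behind it (bot.tcp_to_grasp is the distance from the TCP to the grasp point, in m); z points along the fingers, y is the line along which they close (so a half turn about z gives the same grasp; the last joint's range is limited). The gripper opens to 87 mm and grips with 3 to 60 N. Pads are 19 mm wide; open, the fingers measure 117 mm over their backs; the gripper's body (75 mm by 190 mm) begins 51 mm behind the grasp point.
Start: joints at [-76.175, 30.224, 82.088, -0, 67.689, -10.227], TCP at [0.255, -0.571, 0.223] pointing down, gripper open.
Joint ranges: [-176.69, 176.69], [-43.24, 126.21], [12.49, 139.97], [-82, 262], [0, 151.66], [-163.58, 163.58]. Speed limits (degrees/s): [159.86, 159.86, 180, 180, 180, 180].

INTERFACE

Orientations are given as a 3x3 rotation matrix whose columns are the frame's x, y, z axes.
In Python, from rig import telemetry, capture, camera_info, job, bot gives the robot as it stands. The module is installed in compiled form; this text tells all that it offers.
- The arm moves only by the tool carry_out, never from a script. Its argument "deltas" is a list that holds one entry, the list of rows, each a list of 7 numbers: the shift along the tool's x, y, z scaled (see below), then the turn, a rotation vector about the tool's x, y, z scaled (see below), then the closure, from -1 (fully open) to 1 (shut). In form: [[[dx, dy, dz, ax, ay, az, claw], ...]]. A call has exactly 10 rows; each row is the pose to reach, as a shift and turn from the pose commanded when the call began, along the tool's axes at that moment, turning the shorter way round; what a row does not reach only later rows make up. The controller multiplies each number of a shift by 15 cm and each number of a turn by 360 degrees. A row lasts 1/12 s, in which the tool goes at most 41.7 mm and 7.16 degrees, less where a joint would pass 70% of its speed; a pose out of reach is approached as far as the arm can. A call with a number of a shift or a turn outside -1 to 1 is refused whole. A call with a gripper value outside its range is refused whole. The fingers move at their own pace and stop on an object; the grip force is fixed at half the most. Time passes only in rows, so rows that repeat a pose let the fingers close, or fill a call up. It gives the time, the measured TCP pose, the force, the opening and the grip force at its end, in the units of the state.
- telemetry.read_state(): the state, without advancing time (a new reading comes with each control period).
- capture(name): name is "scene" or "top"; returns the picture (384x512x3 uint8, red, green, blue); there is no depth.
- camera_info(name): a dict with "mtx" (3x3 intrinsics, pixels), "cam_to_world" (4x4, takes a point from camera to world coordinates). Camera axes: x right, y down, z forward; pixel columns grow to the right and rows downward; lengths in m; the calibration is good to about 2 mm. A picture is of the moment at which its call begins. camera_info takes no time and is no camera call.
- job.hand_in(): hands the job in; it is judged then, once.
The state is a dict: "time_s": time; "joint_positions": joint angles; "qvel": joint speeds; "tau": joint torques, N m; "position": TCP position; "tcp_rot": TCP orientation; "force": force on the tool from outside, world axes, zero at the start; "moment": the same for the moment, N m; "opening": opening from 0.0 (shut) to 1.0 (fully open); "grasp_force": force on a finger pad.
Only numpy, scipy, OpenCV 4.12 (cv2) and the standard library are available. Lean on these libraries where they do the work, as an engineer would, in place of code of your own. Each camera call takes 0.05 s, during which the arm holds its last target. There are 200 camera calls.

## Working session

There is one attempt and no reset: what is moved stays moved. The work goes in short steps, Python scripts to look and compute and a tool call to move; the robot and the scene stay as the last step left them, time stands still between calls to the robot, and variables do not carry over. Pictures are saved under pics/ and viewed, at most 10 in all, crops included, and the job is handed in when it is done.

Besides the shell and the picture viewer there is one more tool, called after ">>>" by a JSON object that holds its "method" and its "body", one argument or row to a line. carry_out: Moves the arm, as the interface text tells. Its arguments: {"type":"object","properties":{"deltas":{"type":"array","items":{"type":"array","items":{"type":"array","items":{"type":"number"}}}}},"required":["deltas"]}

```bash
mkdir -p pics
python3 - <<'E'
from rig import *
import cv2,numpy as np
for n in("scene","top"):
    im=capture(n); cv2.imwrite(f"pics/{n}0.png",im[:,:,::-1]); c=camera_info(n); print(n,np.round(c["mtx"],2).tolist(),np.round(c["cam_to_world"],4).tolist())
s=telemetry.read_state(); print(s)
E
```

```text
scene [[361.27, 0.0, 249.44], [0.0, 361.27, 188.18], [0.0, 0.0, 1.0]] [[-0.2606, 0.7817, -0.5666, 1.0438], [0.9654, 0.2166, -0.1451, 0.0615], [0.0093, -0.5848, -0.8111, 0.5849], [0.0, 0.0, 0.0, 1.0]]
top [[488.12, 0.0, 258.75], [0.0, 488.12, 201.45], [0.0, 0.0, 1.0]] [[-0.0283, -0.9836, 0.1779, 0.5215], [-0.9996, 0.0263, -0.0138, -0.0029], [0.0089, -0.1782, -0.9839, 0.9775], [0.0, 0.0, 0.0, 1.0]]
{'time_s': 0.1, 'joint_positions': array([-7.61753919e+01,  3.02724022e+01,  8.21501225e+01, -6.93803119e-04,
        6.76908801e+01, -1.02277248e+01]), 'qvel': array([ 0.03821821, -0.27625643, -0.25155869, -0.04744146,  0.02649127,
        0.09508414]), 'tau': array([-1.03812195e-03, -4.40985417e+01, -1.77150661e+01,  6.34750701e-02,
        5.33512258e-02, -4.80508834e-05]), 'position': array([ 0.25458702, -0.57005732,  0.22167679]), 'tcp_rot': array([[ 9.13171775e-01,  4.07574625e-01, -4.83829581e-04],
       [ 4.07574770e-01, -9.13169822e-01,  1.91927220e-03],
       [ 3.40428073e-04, -1.94982193e-03, -9.99998041e-01]]), 'force': array([-0.16632105, -0.18177221,  0.3436532 ]), 'moment': array([-0.02122268,  0.01153035,  0.01577328]), 'grasp_force': 0.0, 'opening': 0.9990065677344783}
```

View pics/scene0.png

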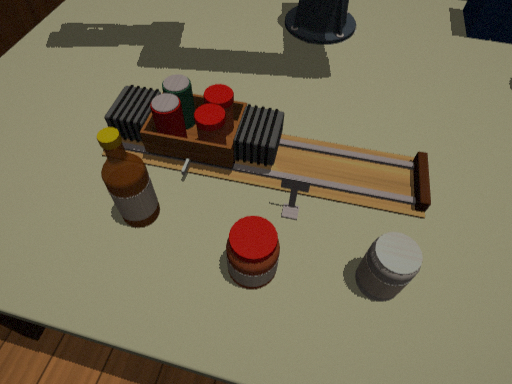

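View pics/top0.png

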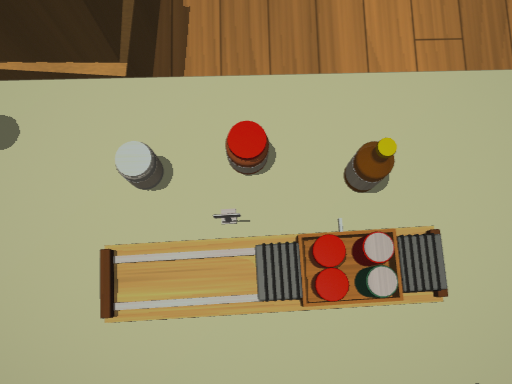

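The top view shows the runner from about (105,283) to (445,262), with the rear bumper at the right (face ~x=445). The pointer tip is near (340,220) and the clip near (228,216). I'll enlarge it to measure more precisely.

Run:
```python
import cv2
t=cv2.imread("pics/top0.png"); s=cv2.imread("pics/scene0.png")
cv2.imwrite("pics/t1.png",cv2.resize(t[200:330,200:360],None,fx=5,fy=4.6,interpolation=cv2.INTER_CUBIC)[:600])
cv2.imwrite("pics/s1.png",cv2.resize(s[140:240,170:330],None,fx=5,fy=5,interpolation=cv2.INTER_CUBIC))
cv2.imwrite("pics/t2.png",cv2.resize(t[220:330,90:460],None,fx=2.16,fy=2.16,interpolation=cv2.INTER_CUBIC))
```

```text
(no output)
```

View pics/t1.png

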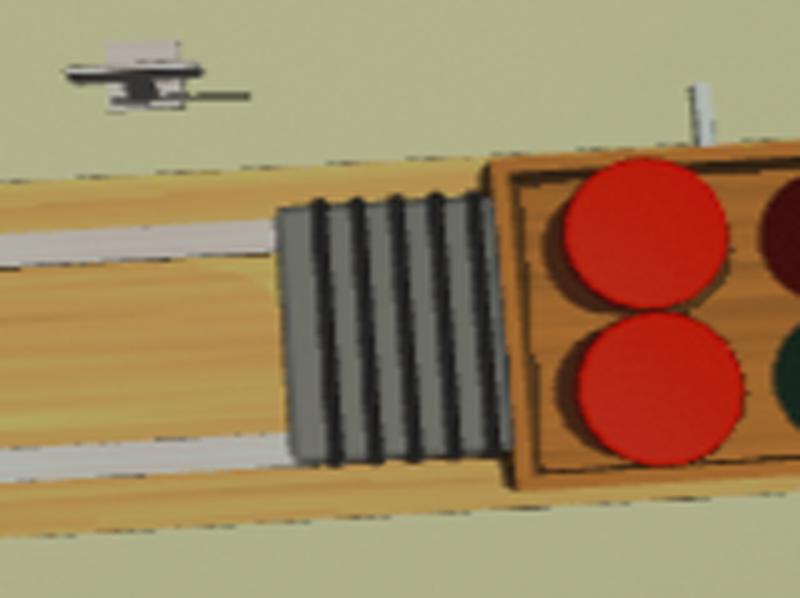

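View pics/s1.png

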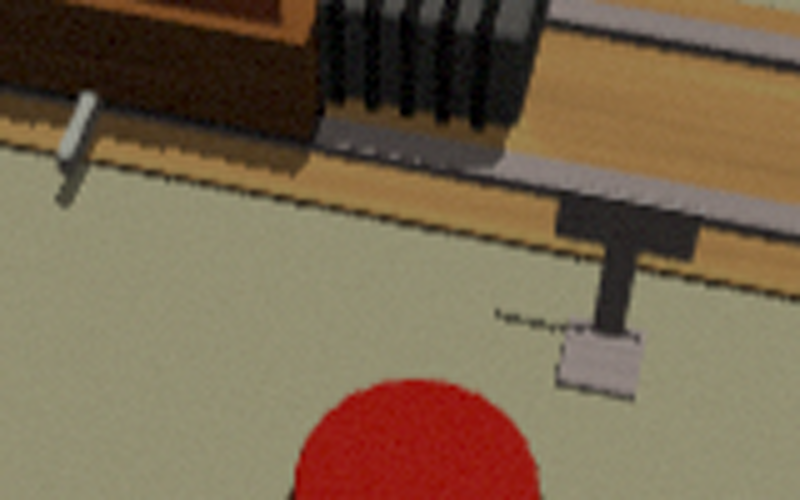

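View pics/t2.png

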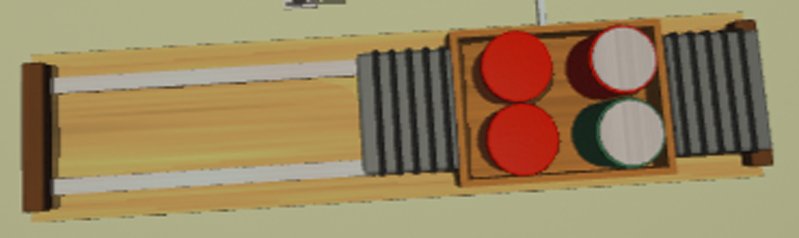

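The enlargements show:
- **Pointer tip:** top (339.8,218.5), scene (183,172).
- **Clip head's top edge:** middle at top (226.8,215.7), scene (295.6,181.8).
- **Clip stem foot:** scene (292.4,206).

```bash
cat > h.py <<'E'
from rig import *
import numpy as np, cv2
def ray(n,u,v):
    c=camera_info(n); T=c["cam_to_world"]; d=T[:3,:3]@np.linalg.solve(c["mtx"],[u,v,1.]); return T[:3,3],d
def onz(n,u,v,z):
    o,d=ray(n,u,v); return o+d*(z-o[2])/d[2]
def tri(a,b):
    o1,d1=ray("top",*a);o2,d2=ray("scene",*b)
    s=np.linalg.lstsq(np.c_[d1,-d2],o2-o1,rcond=None)[0]; p,q=o1+d1*s[0],o2+d2*s[1]; return (p+q)/2,np.linalg.norm(p-q)
E
python3 - <<'E'
from h import *
np.set_printoptions(precision=4,suppress=True)
t2=lambda u,v:(90+u/2.16,220+v/2.16)
for z in(0.0,.012):
  A=[onz("top",*t2(*p),z) for p in((33,220),(765,176),(33,54),(740,13))]
  for a,b in((0,1),(2,3)):
    d=A[a]-A[b]; print(z,A[a],A[b],np.degrees(np.arctan2(-d[0],d[1])))
print("ptr",onz("top",339.8,218.5,.028),onz("scene",183.2,172,.028),tri((339.8,218.5),(183.2,172)))
print("head",onz("top",226.8,215.7,.09),onz("scene",295.6,181.8,.09),"headends",onz("top",213,216.1,.09),onz("top",240.6,215.2,.09),onz("scene",281.2,180,.09),onz("scene",310,183.6,.09))
print("foot",onz("scene",292.4,206.4,.003))
print("stop inner L",onz("top",*t2(50,140),.036),"outer L",onz("top",*t2(23,140),.036))
print("rear face top",[onz("top",*t2(*p),.095) for p in((757,30),(772,153))])
print("front face top",[onz("top",*t2(*p),.095) for p in((356,53),(366,174))])
E
```

```text
0.0 [0.4686 0.2882 0.    ] [ 0.4884 -0.3759  0.    ] 1.7102165908265776
0.0 [0.6181 0.2923 0.    ] [ 0.6383 -0.3668  0.    ] 1.7610791846284861
0.012 [0.4692 0.2846 0.012 ] [ 0.4888 -0.3713  0.012 ] 1.7102165908265745
0.012 [0.6169 0.2887 0.012 ] [ 0.6369 -0.3624  0.012 ] 1.7610791846284926
ptr [ 0.6548 -0.1747  0.028 ] [ 0.6518 -0.1734  0.028 ] (array([ 0.6541, -0.1731,  0.0311]), np.float64(0.0020429589930754783))
head [0.6569 0.0441 0.09  ] [0.664  0.0457 0.09  ] headends [0.6569 0.0694 0.09  ] [0.6572 0.0187 0.09  ] [0.6668 0.0211 0.09  ] [0.6612 0.0701 0.09  ]
foot [0.657  0.0481 0.003 ]
stop inner L [0.5385 0.2645 0.036 ] outer L [0.5392 0.2881 0.036 ]
rear face top [array([ 0.6122, -0.3445,  0.095 ]), array([ 0.51  , -0.3472,  0.095 ])]
front face top [array([ 0.6021, -0.0059,  0.095 ]), array([ 0.5026, -0.0115,  0.095 ])]
```

>>> {"method": "carry_out", "body": {
  "deltas": [
    [[0.1,0,0.05,0,0,-0.0188,1],[0.2,0,0.1,0,0,-0.0376,1],[0.3,0,0.15,0,0,-0.0564,1],[0.4,0,0.2,0,0,-0.0752,1],[0.5,0,0.25,0,0,-0.094,1],[0.6,0,0.3,0,0,-0.1128,1],[0.7,0,0.35,0,0,-0.1316,1],[0.8,0,0.4,0,0,-0.1504,1],[0.9,0,0.45,0,0,-0.1692,1],[1,0,0.5,0,0,-0.188,1]]
  ]
}}

```text
time_s: 0.93
position: [0.3922, -0.5088, 0.1466]
tcp_rot: [[-0.036, 0.999, -0.001], [0.999, 0.036, 0.001], [0.001, -0.001, -1.0]]
force: [0.7, -0.1, 0.3]
opening: 0.325
grasp_force: 0.0
```

Run:
```python
from h import *
s=telemetry.read_state(); print(s["time_s"],s["position"],s["tcp_rot"].round(4),s["joint_positions"].round(1),s["force"],s["opening"])
```

```text
0.9333 [ 0.39218871 -0.50882455  0.14660539] [[-3.610e-02  9.993e-01 -6.000e-04]
 [ 9.993e-01  3.610e-02  1.100e-03]
 [ 1.100e-03 -5.000e-04 -1.000e+00]] [-62.3  36.6  83.3   0.   60.2 -64.4] [ 0.73230983 -0.14656021  0.34406208] 0.3246354358434921
```

>>> {"method": "carry_out", "body": {
  "deltas": [
    [[0.05,0.1,0.05,0,0,0,1],[0.1,0.2,0.1,0,0,0,1],[0.15,0.3,0.15,0,0,0,1],[0.2,0.4,0.2,0,0,0,1],[0.25,0.5,0.25,0,0,0,1],[0.3,0.6,0.3,0,0,0,1],[0.35,0.7,0.35,0,0,0,1],[0.4,0.8,0.4,0,0,0,1],[0.45,0.9,0.45,0,0,0,1],[0.5,1,0.5,0,0,0,1]]
  ]
}}

```text
time_s: 1.77
position: [0.5404, -0.4293, 0.0717]
tcp_rot: [[-0.03, 1.0, -0.0], [1.0, 0.03, 0.0], [0.0, -0.0, -1.0]]
force: [-0.6, -0.0, 0.2]
opening: 0.006
grasp_force: 0.0
```

```bash
cat >> h.py <<'E'
# trolley position along the runner: centroid of the two red lids in the top view, at lid height (138 mm)
U=np.array([-.0302,.9995,0])
def red(im,lo):
    m=((im[:,:,0]>120)&(im[:,:,1]<60)&(im[:,:,2]<60)).astype(np.uint8); m[:lo]=0
    n,l,st,c=cv2.connectedComponentsWithStats(m)
    return [(st[i,4],c[i].round(2)) for i in range(1,n) if st[i,4]>150]
def look():
    t=telemetry.read_state()["time_s"]; im=capture("top"); r=red(im,225)
    s=np.mean([onz("top",*c,.13)@U for a,c in r],axis=0) if r else None
    return t,s,[a for a,c in r],im
E
python3 - <<'E'
from h import *
s=telemetry.read_state(); print(s["time_s"],s["position"],s["tcp_rot"].round(4)[:,0],s["opening"])
t,p,r,im=look(); print(t,p,r); cv2.imwrite("pics/t3.png",im[:,:,::-1])
E
```

```text
1.7667 [ 0.54035937 -0.42931992  0.07168806] [-3.010e-02  9.995e-01  4.000e-04] 0.005709038582485237
1.7667 -0.1516690451402568 [np.int32(848), np.int32(872)]
```

View pics/t3.png

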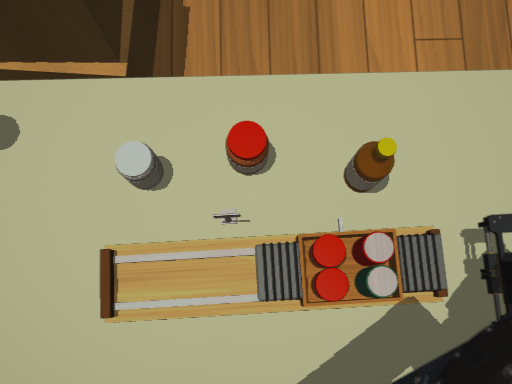

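>>> {"method": "carry_out", "body": {
  "deltas": [
    [[0.1,0.05,0.02,0,0,0,1],[0.22,0.1,0.04,0,0,0,1],[0.33,0.13,0.06,0,0,0,1],[0.39,0.14,0.06,0,0,0,1],[0.415,0.14,0.06,0,0,0,1],[0.43,0.14,0.06,0,0,0,1],[0.445,0.14,0.06,0,0,0,1],[0.46,0.14,0.06,0,0,0,1],[0.475,0.14,0.06,0,0,0,1],[0.49,0.14,0.06,0,0,0,1]]
  ]
}}

```text
time_s: 2.65
position: [0.558, -0.3565, 0.0637]
tcp_rot: [[-0.029, 1.0, 0.0], [1.0, 0.029, -0.0], [-0.0, 0.0, -1.0]]
force: [0.0, -0.1, 0.7]
opening: 0.005
grasp_force: 0.0
```

Run:
```python
from h import *
t,p,r,im=look(); s=telemetry.read_state(); print(t,p,r,s["position"],s["position"]@U,s["force"]); cv2.imwrite("pics/t4.png",cv2.resize(im[200:340,352:512,::-1],None,fx=4,fy=4))
```

```text
2.65 -0.15164117268843563 [np.int32(847), np.int32(875)] [ 0.55788994 -0.35585818  0.06361666] -0.37252852762123545 [-0.48958271 -0.02228996 -0.06065823]
```

View pics/t4.png

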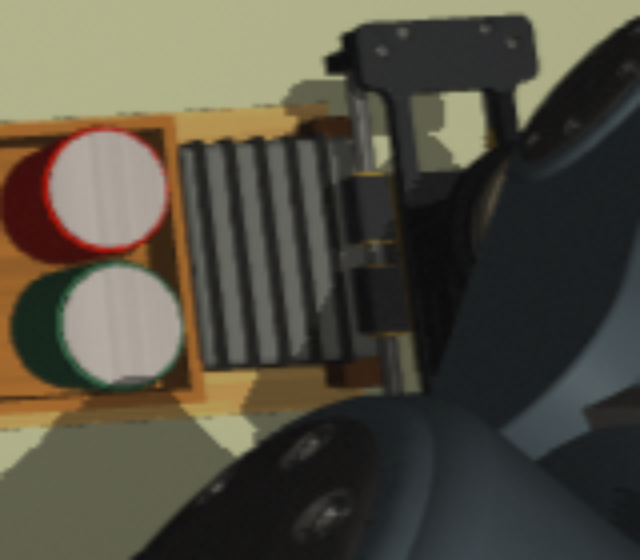

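The hand is just about touching the rear bumper, and the trolley has not moved yet. I'll start the slow push.

>>> {"method": "carry_out", "body": {
  "deltas": [
    [[0.015,0,0,0,0,0,1],[0.03,0,0,0,0,0,1],[0.045,0,0,0,0,0,1],[0.06,0,0,0,0,0,1],[0.075,0,0,0,0,0,1],[0.09,0,0,0,0,0,1],[0.105,0,0,0,0,0,1],[0.12,0,0,0,0,0,1],[0.135,0,0,0,0,0,1],[0.15,0,0,0,0,0,1]]
  ]
}}

```text
time_s: 3.53
position: [0.5575, -0.3332, 0.0636]
tcp_rot: [[-0.03, 1.0, 0.0], [1.0, 0.03, 0.0], [0.0, 0.0, -1.0]]
force: [0.5, 0.7, -0.0]
opening: 0.006
grasp_force: 0.1
```

Run:
```python
from h import *
t,p,r,im=look(); s=telemetry.read_state(); print(t,p,r,s["position"],s["position"]@U,s["force"])
```

```text
3.5333 -0.13086026579402177 [np.int32(851), np.int32(884)] [ 0.55736898 -0.33257934  0.06348431] -0.3492455924859878 [-0.03498685  0.30643154 -0.63664125]
```

>>> {"method": "carry_out", "body": {
  "deltas": [
    [[0.015,0,0,0,0,0,1],[0.03,0,0,0,0,0,1],[0.045,0,0,0,0,0,1],[0.045,0,-0.27,0,0,0,1],[0.045,0,-0.54,0,0,0,1],[0.045,0,-0.8,0,0,0,1],[0.2,0,-0.8,0,0,0,1],[0.46,0,-0.8,0,0,0,1],[0.73,0,-0.8,0,0,0,1],[1,0,-0.8,0,0,0,1]]
  ]
}}

```text
time_s: 4.42
position: [0.5526, -0.1824, 0.184]
tcp_rot: [[-0.028, 1.0, 0.001], [1.0, 0.028, -0.0], [-0.0, 0.001, -1.0]]
force: [1.0, 0.0, -0.8]
opening: 0.004
grasp_force: 0.0
```

Run:
```python
from h import *
for i in range(2):
  t,p,r,im=look(); s=telemetry.read_state(); print(t,p,r,s["position"],s["position"]@U)
```

```text
4.4167 -0.08742678336757922 [np.int32(853), np.int32(896)] [ 0.55025253 -0.17321788  0.18341955] -0.18974889763428013
4.4667 -0.08505056677181155 [np.int32(1752)] [ 0.55093758 -0.17680563  0.1834055 ] -0.1933555375932357
```

>>> {"method": "carry_out", "body": {
  "deltas": [
    [[0.1,0,0,0,0,0,1],[0.2,0,0,0,0,0,1],[0.3,0,0,0,0,0,1],[0.4,0,0,0,0,0,1],[0.5,0,0,0,0,0,1],[0.6,0,0,0,0,0,1],[0.7,0,0,0,0,0,1],[0.8,0,0,0,0,0,1],[0.9,0,0,0,0,0,1],[1,0,0,0,0,0,1]]
  ]
}}

```text
time_s: 5.35
position: [0.5482, -0.0322, 0.1835]
tcp_rot: [[-0.03, 1.0, -0.0], [1.0, 0.03, 0.0], [0.0, -0.0, -1.0]]
force: [-0.0, 0.0, -0.6]
opening: 0.006
grasp_force: 0.0
```

>>> {"method": "carry_out", "body": {
  "deltas": [
    [[0.1,0,0,0,0,0,1],[0.2,0,0,0,0,0,1],[0.3,0,0,0,0,0,1],[0.4,0,0,0,0,0,1],[0.5,0,0,0,0,0,1],[0.6,0,0,0,0,0,1],[0.7,0,0,0,0,0,1],[0.8,0,0,0,0,0,1],[0.9,0,0,0,0,0,1],[1,0,0,0,0,0,1]]
  ]
}}

```text
time_s: 6.18
position: [0.5435, 0.1177, 0.1835]
tcp_rot: [[-0.03, 1.0, -0.0], [1.0, 0.03, 0.0], [0.0, -0.0, -1.0]]
force: [0.1, -0.4, -0.1]
opening: 0.007
grasp_force: 0.0
```

Run:
```python
from h import *
t,p,r,im=look(); s=telemetry.read_state(); print(t,p,r,s["position"],s["position"]@U)
```

```text
6.1833 -0.008948391541277963 [np.int32(840), np.int32(832)] [0.54320075 0.12018048 0.18351692] 0.10371572651910844
```

>>> {"method": "carry_out", "body": {
  "deltas": [
    [[0.22,0,0,0,0,0,1],[0.44,0,0,0,0,0,1],[0.6,0,0.1,0,0,0,1],[0.66,0,0.3,0,0,0,1],[0.66,0,0.5,0,0,0,1],[0.66,0,0.65,0,0,0,1],[0.66,0,0.75,0,0,0,1],[0.66,0,0.8,0,0,0,1],[0.66,0,0.8,0,0,0,1],[0.66,0,0.8,0,0,0,1]]
  ]
}}

```text
time_s: 7.07
position: [0.5411, 0.2153, 0.0637]
tcp_rot: [[-0.03, 1.0, 0.0], [1.0, 0.03, -0.0], [-0.0, 0.0, -1.0]]
force: [-0.4, 0.6, 0.4]
opening: 0.006
grasp_force: 0.0
```

Run:
```python
from h import *
t,p,r,im=look(); s=telemetry.read_state(); print(t,p,r,s["position"],s["position"]@U)
# pointer (bright blade) vs clip, for cross-check of the mark
cv2.imwrite("pics/t5.png",cv2.resize(im[195:325,110:310,::-1],None,fx=4,fy=4,interpolation=cv2.INTER_CUBIC))
```

```text
7.0667 0.0263352571750436 [np.int32(1761)] [0.54166994 0.21537934 0.06437512] 0.19891321872371023
```

View pics/t5.png

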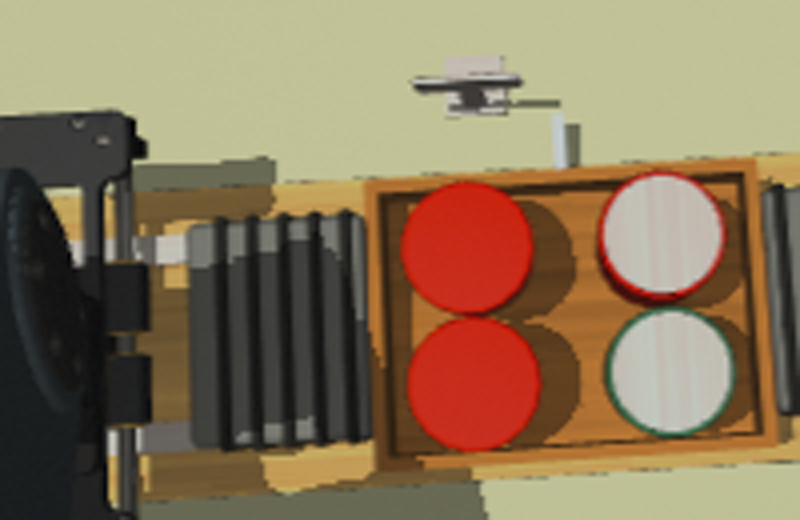

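The pointer tip is now at about (249.5,223.6), still to the right of the clip, and the hand is in front of the front bumper. I'll compute what remains.

Run:
```python
from h import *
for q in((339.8,218.5),(249.5,223.5)): print(onz("top",*q,.029)@U)
for c in((226.8,215.7,.09),(228.5,222,.003)): print(onz("top",*c[:2],c[2])@U)
print(onz("scene",292.4,206.4,.003)@U,onz("scene",295.6,181.8,.09)@U)
```

```text
-0.1941821021874092
-0.01648931774593746
0.024199897056107707
0.02558651694076056
0.028216235364081795 0.025608946106082244
```

>>> {"method": "carry_out", "body": {
  "deltas": [
    [[-0.04,0,0,0,0,0,1],[-0.09,0,0,0,0,0,1],[-0.113,0,0,0,0,0,1],[-0.104,0,0,0,0,0,1],[-0.094,0,0,0,0,0,1],[-0.085,0,0,0,0,0,1],[-0.075,0,0,0,0,0,1],[-0.066,0,0,0,0,0,1],[-0.056,0,0,0,0,0,1],[-0.046,0,0,0,0,0,1]]
  ]
}}

```text
time_s: 7.95
position: [0.5411, 0.2088, 0.0635]
tcp_rot: [[-0.031, 1.0, 0.0], [1.0, 0.031, 0.0], [0.0, 0.0, -1.0]]
force: [0.3, 0.2, -0.2]
opening: 0.002
grasp_force: 0.1
```

>>> {"method": "carry_out", "body": {
  "deltas": [
    [[0.01,0,0,0,0,0,1],[0.019,0,0,0,0,0,1],[0.029,0,0,0,0,0,1],[0.038,0,0,0,0,0,1],[0.048,0,0,0,0,0,1],[0.058,0,0,0,0,0,1],[0.067,0,0,0,0,0,1],[0.077,0,0,0,0,0,1],[0.09,0,0,0,0,0,1],[0.12,0,0,0,0,0,1]]
  ]
}}

```text
time_s: 8.78
position: [0.5406, 0.2262, 0.0635]
tcp_rot: [[-0.03, 1.0, -0.0], [1.0, 0.03, -0.0], [-0.0, -0.0, -1.0]]
force: [-0.2, -0.4, 0.6]
opening: 0.008
grasp_force: 0.0
```

Run:
```python
from h import *
for i in range(4):
  t,p,r,im=look(); s=telemetry.read_state(); print(t,p,r,s["position"]@U)
cv2.imwrite("pics/t6.png",cv2.resize(im[195:275,160:320,::-1],None,fx=5,fy=5,interpolation=cv2.INTER_CUBIC))
```

```text
8.7833 0.06437338949647575 [np.int32(1726)] 0.2108314836973226
8.8333 0.06437405080495054 [np.int32(1727)] 0.21058718048477731
8.8833 0.06437338949647575 [np.int32(1726)] 0.21032901628999492
8.9333 0.064340483180645 [np.int32(1724)] 0.21014934608638278
```

View pics/t6.png

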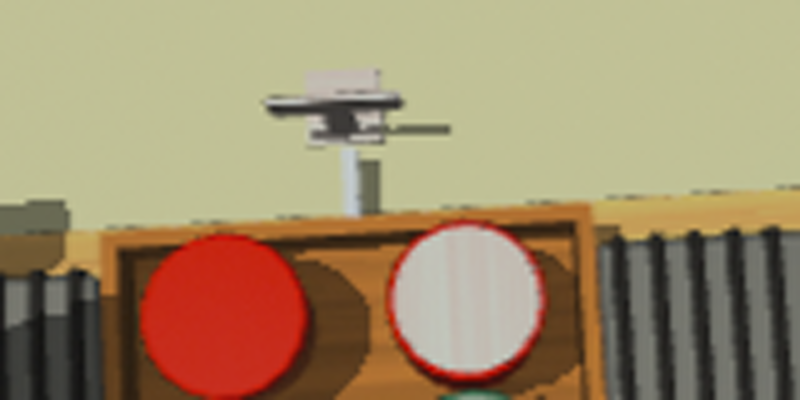

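The trolley is standing still, with the pointer tip at (229.8,224.6) almost under the clip stem. Next I'll move the hand well away and check from the second camera.

>>> {"method": "carry_out", "body": {
  "deltas": [
    [[0.1,0,0,0,0,0,1],[0.2,0,0,0,0,0,1],[0.3,0,0,0,0,0,1],[0.4,0,0,0,0,0,1],[0.4,0,-0.2,0,0,0,1],[0.4,0,-0.4,0,0,0,1],[0.4,0,-0.6,0,0,0,1],[0.4,0,-0.7,0,0,0,1],[0.4,0,-0.7,0,0,0,1],[0.4,0,-0.7,0,0,0,1]]
  ]
}}

```text
time_s: 9.82
position: [0.539, 0.287, 0.1693]
tcp_rot: [[-0.031, 1.0, 0.002], [1.0, 0.031, 0.001], [0.001, 0.002, -1.0]]
force: [0.8, -0.3, 0.6]
opening: 0.005
grasp_force: 0.0
```

Run:
```python
from h import *
for i in range(2):
  t,p,r,im=look(); s=telemetry.read_state(); print(t,p,r,s["position"]@U)
sc=capture("scene"); cv2.imwrite("pics/s2.png",cv2.resize(sc[150:230,240:340,::-1],None,fx=7,fy=7,interpolation=cv2.INTER_CUBIC))
print(onz("top",229.8,224.6,.029)@U)
```

```text
9.8167 0.06478486186018062 [np.int32(860), np.int32(888)] 0.2701965219238067
9.8667 0.06480198340978974 [np.int32(861), np.int32(889)] 0.2699007166516555
0.022111928108456583
```

View pics/s2.png

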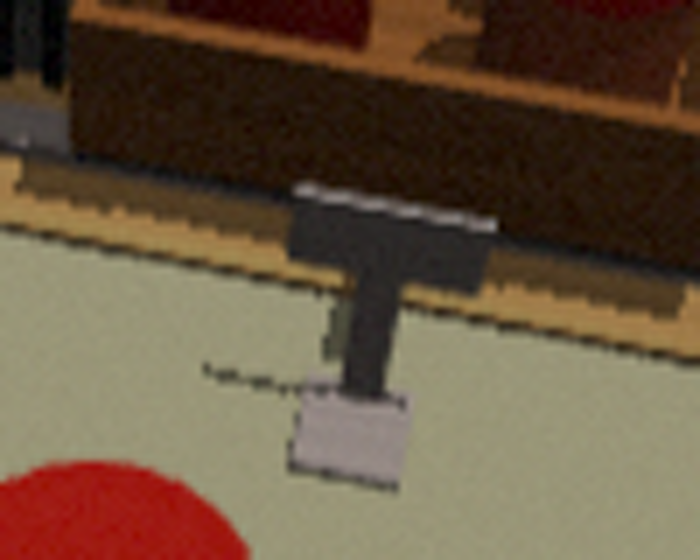

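The blade is fully hidden behind the 12 mm stem as seen from the scene camera, at about pixel (293,200). That puts the pointer within about 3–4 mm of the mark. I'll check once more that it is standing still, then hand in.

Run:
```python
from h import *
a=[look()[:2] for i in range(8)]; print(a[0],a[-1])
if abs(a[-1][1]-a[0][1])<2e-4: print(job.hand_in())
```

```text
(9.9667, np.float64(0.06479413497835994)) (10.3167, np.float64(0.06480198340978974))
the job is handed in; nothing more can be done
None
```

The trolley is parked at rest, its pointer about 3–4 mm short of the clip's middle by the camera measurements. The hand is clear of everything, and the job was handed in at about 10 s.

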